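Find the refitted battery pack by its weight and seat it in the charger

ROBOT

A 6-joint arm with a two-finger parallel gripper is mounted at the origin on the work surface. World frame = base frame: x ahead of the robot, y to its left, z up, the work surface at z = 0. Lengths are in m, angles in rad, forces in N, time in s.
With the tool pointing down it reaches from about 0.3 to 0.775 m from the base axis. Payload 14.6 kg.
Tool frame: the origin (TCP) lies midway between the tips of the shut fingers; the grasp point (between the pads) lies 19 mm behind it (ctrl.pinch_z is the distance from the TCP to the grasp point, in m); z points along the fingers, y is the line along which they close (so a half turn about z gives the same grasp; the last joint's range is limited). The gripper opens to 94 mm and grips with 3 to 60 N. Pads are 16 mm wide; open, the fingers measure 119 mm over their backs; the gripper's body (75 mm by 177 mm) begins 78 mm behind the grasp point.
Start: joints at [-1.396, 0.3, 1.521, -0, 1.321, -0.067], TCP at [0.132, -0.534, 0.205] pointing down, gripper open.
Joint ranges: [-3.03, 3.03], [-0.79, 2.21], [0.23, 2.52], [-1.04, 4.18], [0, 3.07], [-2.55, 2.55]. Speed limits (rad/s): [2.22, 2.22, 2.57, 3.14, 3.14, 3.14].

INTERFACE

Orientations are given as [roll, pitch, yaw] about the fixed x, y, z axes, in that order (R = Rz(yaw) Ry(pitch) Rx(roll)).
In Python, from station import ctrl gives the robot as it stands.
- The arm moves only by the tool jog_arm, never from a script. Its argument "motion" is a list of rows, each a list of 7 numbers: the shift along the tool's x, y, z in m, then the turn, a rotation vector about the tool's x, y, z in rad, then the opening, from -1 (shut) to 1 (fully open). In form: [[tx, ty, tz, rx, ry, rz, gripper], ...]. A call has 1 to 5 rows; each row shifts and turns the commanded pose from where the row before left it, along the tool's axes as they then stand; what a row does not reach is not made up. A row lasts 1/10 s, in which the tool goes at most 50 mm and 8.59 degrees, less where a joint would pass 70% of its speed; a pose out of reach is approached as far as the arm can. A call is refused whole if a number of a shift passes 0.05 or a number of a turn 0.15, either way. A call with a gripper value outside its range is refused whole. The fingers move at their own pace and stop on an object; "squeeze" is the grip in N (left out, the last holds). Time passes only in rows, so rows that do not move let the fingers close. It gives the time, the measured TCP pose, the force, the opening and the grip force at its end, in the units of the state.
- ctrl.get_obs(): the state, without advancing time (a new reading comes with each control period).
- ctrl.camera(name): name is "scene" or "top"; returns the picture (480x640x3 uint8, red, green, blue); there is no depth.
- ctrl.camera_model(name): a dict with "intrinsics" (3x3 intrinsics, pixels), "k1" (the pictures are not rectified: a ray, as slopes to the right and down, at radius r is drawn at 1 + k1 r^2 times it, then the intrinsics apply), "rvec" (rotation vector, rad) and "tvec" (3), from world to camera coordinates, as OpenCV has them. Camera axes: x right, y down, z forward; pixel columns grow to the right and rows downward; lengths in m; the calibration is good to about 2 mm. A picture is of the moment at which its call begins. camera_model takes no time and is no camera call.
- ctrl.hand_in(): hands the job in; it is judged then, once.
The state is a dict: "time_s": time; "qpos": joint angles; "joint_vel": joint speeds; "tau": joint torques, N m; "ee_pos": TCP position; "eef_rot": TCP orientation; "force": force on the tool from outside, world axes, zero at the start; "moment": the same for the moment, N m; "grip_width": finger opening in m; "grip_force": force on a finger pad.
Only numpy, scipy, OpenCV 4.12 (cv2) and the standard library are available. Lean on these libraries where they do the work, as an engineer would, in place of code of your own. Each camera call takes 0.05 s, during which the arm holds its last target. There are 200 camera calls.

TASK

One of these two identical battery packs for the microscope lamp has been refitted with cells, the other is still an empty case. Lift each in turn a few centimetres clear of the mat to feel which is the heavier, then put the heavier one upright into the charger's cup, which has a little play, so feel for its mouth; press it gently down past the side springs until it is fully home on the cup's floor, and let go. Leave the empty case standing upright on the green mat, and do not ram the charger, knock over a pack or disturb the small parts lying about.

Things in the scene. Friction and masses are not known exactly. Their poses are not given: they have to be found in the camera images.
- pack_a_center (a point): Centre of one of two outwardly identical closed battery packs: upright box 62 mm (own x) by 42 mm (own y) by 95 mm tall (own z up), white with black foot and lid and an orange band. The point is half-way up, 47.5 mm above its underside. The empty case weighs about 0.12 kg, the one with cells 0.37 to 0.47 kg; which is which changes from start to start and cannot be seen.
- pack_b_center (a point): Centre of the other battery pack, same description.
- mat: Fixed green work mat, 460 x 960 mm, 3 mm thick, on the table; origin under its centre. Packs, charger and small parts all stand on it (its top is at z = 3 mm).
- charger: Grey desktop charger, fixed; origin under its middle, on the mat, z up. Housing 108 mm (x) by 84 mm (y), 58 mm tall; a low sloping black console with three small lamps reaches 46 mm farther to -x. In it floats a black cup, open upward, that takes the pack. A pack rammed against it damages it: keep the push under 25 N (about 12 N will do).
- charger_mouth (a point): Centre of the cup's mouth (62 mm above the charger's underside) if the cup stood mid-way. But the cup has play and may stand up to 5 mm off along this x, unmeasured; it slides with 2 N. Its pocket is 64 mm (x) by 44 mm (y), 1 mm clear of the pack all round, with 1 mm chamfer and 6 mm wide rim; a pack fits either way round. When home, 47 mm of the pack stands out.
- charger_seat (a point): Centre of the cup's floor, 48 mm below the mouth (cup mid-way); a pack's underside lies on it when home. Part-way down (20 mm below the mouth) a sprung steel roller at each x end grips the pack: it stops there under its own weight and must be pressed, 5 to 15 N in all; it meets the sprung contacts 4 mm above the floor, then stops hard. The rollers then hold it down.
- contacts (a joint): How far the sprung contact block in the cup's floor is pressed down, in m: 0 free (its top 4 mm above the floor), 0.004 with a pack fully home. Spring 800 N/m, 1.2 N preload.
- focus_knob: Black ribbed knob, 32 mm across, 19 mm tall, lying near a pack; leave alone.
- spacer_ring: Flat black ring, 48 mm across, 4 mm thick, lying near a pack; leave alone.
- objective: Dark metal lens barrel, 38 mm across, 44 mm tall, standing at the far edge of the mat; leave alone.
- screwdriver: Screwdriver with red handle, 150 mm, lying at the far edge of the mat; leave alone.
- screw_dish: Shallow glass dish with screws, 76 mm across, 14 mm tall, far edge of the mat; leave alone.
- eyepiece: White eyepiece, 38 mm across, 54 mm tall, standing at the far edge of the mat; leave alone.
Not all that is in view belongs to the job. Leave any pink look-alike of the part that bears pack_b_center alone.

How it is judged:
On the way, in this order (a step that is already met when the one before it is completed fails the run):
1. the empty case is lifted at least 15 mm clear of the mat while the heavier pack stands on the mat (((height (world z) of pack_a_center above 0.0655 m and (angle between pack_b_center's own z axis and vertical below 0.08 rad and height (world z) of pack_b_center below 0.0535 m and contact force between pack_b and mat above 2.6 N and contact force between pack_b and mat above 0.6 N)) or (height (world z) of pack_b_center above 0.0655 m and (angle between pack_a_center's own z axis and vertical below 0.08 rad and height (world z) of pack_a_center below 0.0535 m and contact force between pack_a and mat above 2.6 N and contact force between pack_a and mat above 0.6 N)))), for 0.2 s.
2. the heavier pack is lifted at least 15 mm clear of the mat while the empty case stands on the mat again (((height (world z) of pack_a_center above 0.0655 m and (angle between pack_b_center's own z axis and vertical below 0.08 rad and height (world z) of pack_b_center below 0.0535 m and contact force between pack_b and mat between 0.6 and 2 N)) or (height (world z) of pack_b_center above 0.0655 m and (angle between pack_a_center's own z axis and vertical below 0.08 rad and height (world z) of pack_a_center below 0.0535 m and contact force between pack_a and mat between 0.6 and 2 N)))), for 0.2 s.
At the end, for the whole second after the job is handed in: The heavier pack is upright (within 0.06 rad) and at rest in the charger's cup, its underside within 1.5 mm of the cup's floor (and within 9 mm of the charger's axis); the empty case stands upright (within 0.08 rad) on the mat ((((z of pack_a_center in the frame of charger_seat below 0.049 m and horizontal distance between pack_a_center and charger_seat below 0.009 m and angle between pack_a_center's own z axis and vertical below 0.06 rad and linear speed of pack_a below 0.01 m/s) and (angle between pack_b_center's own z axis and vertical below 0.08 rad and height (world z) of pack_b_center below 0.0535 m and contact force between pack_b and mat between 0.6 and 2 N)) or ((z of pack_b_center in the frame of charger_seat below 0.049 m and horizontal distance between pack_b_center and charger_seat below 0.009 m and angle between pack_b_center's own z axis and vertical below 0.06 rad and linear speed of pack_b below 0.01 m/s) and (angle between pack_a_center's own z axis and vertical below 0.08 rad and height (world z) of pack_a_center below 0.0535 m and contact force between pack_a and mat between 0.6 and 2 N)))); the robot touches nothing.
It fails at once if the forces between a pack and the charger pass 50 N in all (their sum over all contacts, of which the side springs make some 10 N and the contact springs 4 N) (contact force between any of pack_a, pack_b and charger above 50 N).
It fails at once if the robot itself hits the charger with more than 15 N (contact force between any of the arm, the fingers and charger above 15 N).
It fails at once if a pack is tipped over (more than 0.5 rad) (angle between any of pack_a_center, pack_b_center's own z axis and vertical above 0.5 rad).
It fails at once if a small part on the mat is moved more than 20 mm (distance of any of focus_knob, spacer_ring, objective, screwdriver, screw_dish, eyepiece from where it was at the start of the episode above 0.02 m).
It also fails if it takes over 72 s, if anything falls off the work surface, if the arm or the gripper's body presses on something with over 40 N, if the wrist force passes 120 N, or if a joint passes its speed limit or range.

## Working session

There is one attempt and no reset: what is moved stays moved. The work goes in short steps, Python scripts to look and compute and a tool call to move; the robot and the scene stay as the last step left them, time stands still between calls to the robot, and variables do not carry over. Pictures are saved under pics/ and viewed, at most 10 in all, crops included, and the job is handed in when it is done.

Besides the shell and the picture viewer there is one more tool, called after "Call:" as name(argument=value, ...) on one line, values as JSON. jog_arm: Moves the arm, as the interface text tells. Its arguments: {"type":"object","properties":{"motion":{"type":"array"},"squeeze":{"type":"number"}},"required":["motion"]}

```bash
mkdir -p pics; ls
python3 - <<'E'
from station import ctrl
import cv2
for n in("scene","top"):
    cv2.imwrite(f"pics/{n}0.png",ctrl.camera(n)[:,:,::-1]); print(n,ctrl.camera_model(n))
print(ctrl.get_obs())
E
```

```text
pics
scene {'intrinsics': array([[441.020142  ,   0.        , 321.74306684],
       [  0.        , 441.020142  , 240.56394548],
       [  0.        ,   0.        ,   1.        ]]), 'k1': -0.09543743919891744, 'rvec': array([ 0.85096446,  2.51907125, -1.08342196]), 'tvec': array([ 0.46238471, -0.17900492,  1.11854642])}
top {'intrinsics': array([[493.84640786,   0.        , 322.05759292],
       [  0.        , 493.84640786, 244.23742086],
       [  0.        ,   0.        ,   1.        ]]), 'k1': -0.06781875884257424, 'rvec': array([ 2.16786317, -2.18569214,  0.09920082]), 'tvec': array([-0.01109387,  0.58767535,  0.95871382])}
{'time_s': 0.1, 'qpos': array([-1.39556943e+00,  3.00454442e-01,  1.52148217e+00, -4.45449352e-06,
        1.32067403e+00, -6.66121614e-02]), 'joint_vel': array([ 0.00129744, -0.0032319 , -0.00195645, -0.00057085, -0.00196617,
        0.00036064]), 'tau': array([ 1.90665487e-03, -5.32640326e+01, -3.53281689e+01,  7.09290965e-02,
        2.34555721e-02, -5.54957091e-05]), 'ee_pos': array([ 0.13167078, -0.53378558,  0.2049373 ]), 'eef_rot': array([-3.14057664e+00, -6.34550619e-05,  2.41840135e-01]), 'force': array([-0.23297425,  0.3588783 , -1.42893304]), 'moment': array([ 0.02089507,  0.00044905, -0.02438405]), 'grip_force': 0.0, 'grip_width': 0.09399592472503468}
```

View pics/scene0.png

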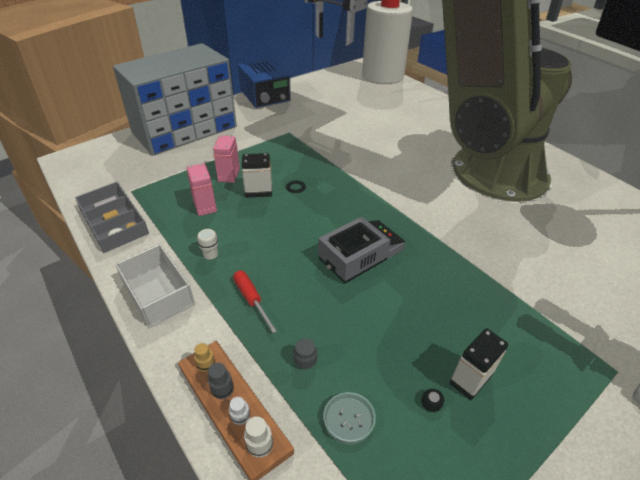

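View pics/top0.png

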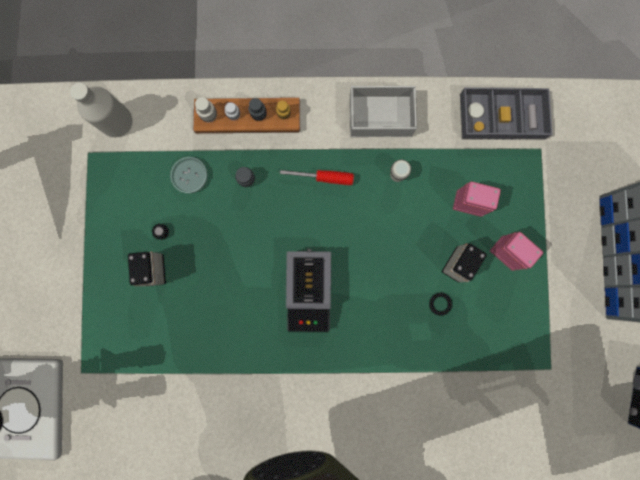

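The scene shows two white packs, at top-view px (145,268) and (465,262). The two pink boxes at (478,198) and (518,250) are look-alikes to leave alone. The charger is at (309,285), the knob at (160,231) and the ring at (441,304). Next I'll enlarge these to confirm.

```bash
python3 - <<'E'
import cv2,numpy as np
t=cv2.imread("pics/top0.png")
c=lambda x,y,w,h,s:cv2.resize(t[y:y+h,x:x+w],None,fx=s,fy=s,interpolation=cv2.INTER_CUBIC)
# packs crops 66x75 x4 ; charger 66x75
im=np.hstack([c(115,230,60,90,4.4),c(435,230,60,90,4.4),c(280,245,60,90,4.4)])
cv2.imwrite("pics/crop0.png",im); print(im.shape)
E
cat > h.py <<'E'
from station import ctrl
import cv2,numpy as np
def ray(n,p):
    m=ctrl.camera_model(n);K=m["intrinsics"];D=np.array([m["k1"],0,0,0,0])
    u=cv2.undistortPoints(np.array([[p]],float),K,D)[0,0]
    R=cv2.Rodrigues(m["rvec"])[0]; return -R.T@m["tvec"],R.T@np.array([*u,1])
def at(n,p,z):
    o,d=ray(n,p); return (o+d*(z-o[2])/d[2]).round(4)
def px(n,P):
    m=ctrl.camera_model(n)
    return cv2.projectPoints(np.array(P,float).reshape(-1,3),m["rvec"],m["tvec"],m["intrinsics"],np.array([m["k1"],0,0,0,0]))[0][:,0].round(1)
E
```

```text
(396, 792, 3)
```

View pics/crop0.png

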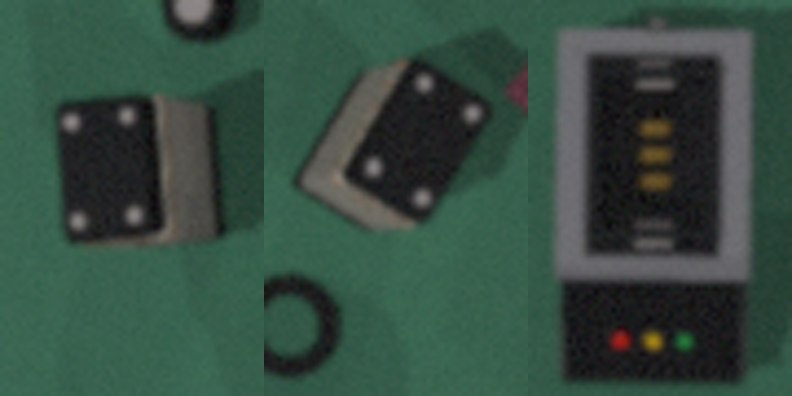

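The lid screws are clearly visible. The left crop is pack A? (white, beside the knob) and the middle crop is the white pack beside the ring, so neither is pink. The right crop shows the charger, with gold contacts in the cup at about (655,155).

Run:
```python
from h import *
f=lambda x,y,ox,oy,cx:(ox+(x-cx+.5)/4.4-.5,oy+(y+.5)/4.4-.5)
L=[f(*p,115,230,0) for p in[(71,122),(127,116),(78,221),(135,216)]]
R=[f(*p,435,230,264) for p in[(424,83),(472,114),(373,167),(423,198)]]
for q in(L,R):
    P=np.array([at("top",p,.099) for p in q]); c=P.mean(0)
    lx=(P[0]+P[1]-P[2]-P[3])/2; sy=(P[0]+P[2]-P[1]-P[3])/2
    print(c,np.degrees(np.arctan2(lx[1],lx[0])),np.degrees(np.arctan2(sy[1],sy[0])),np.linalg.norm(lx),np.linalg.norm(sy), px("scene",[c]), px("scene",[[*c[:2],.05]]))
g=lambda x,y:f(x,y,280,245,528)
H=np.array([at("top",g(*p),.061) for p in[(556,30),(754,30),(553,282),(750,282)]]);print("house",H.mean(0),H.tolist())
B=np.array([at("top",g(*p),.061) for p in[(588,55),(720,55),(588,255),(718,255)]]);print("hole",B.mean(0),B.tolist())
print("contacts",[at("top",g(655,y),.021) for y in(129,155,181)])
print("rollers",[at("top",g(655,y),.045) for y in(68,84,225,243)])
# big crop of scene charger
s=cv2.imread("pics/scene0.png");cv2.imwrite("pics/crop1.png",cv2.resize(s[205:285,310:410],None,fx=7,fy=7,interpolation=cv2.INTER_CUBIC))
```

```text
[0.5397 0.3262 0.099 ] 5.7105931374997025 95.1944289077349 0.04220947760870767 0.02429979423781195 [[486.7 344.4]] [[477.6 362.6]]
[ 0.54665  -0.291075  0.099   ] -32.64464013491653 56.961362953334664 0.04180361826445167 0.024394517826757695 [[255.4 156.1]] [[257.2 174.4]]
house [0.5161   0.011475 0.061   ] [[0.5711, 0.0536, 0.061], [0.5704, -0.0328, 0.061], [0.4618, 0.0552, 0.061], [0.4611, -0.0301, 0.061]]
hole [0.516475 0.011375 0.061   ] [[0.5601, 0.0397, 0.061], [0.5596, -0.0179, 0.061], [0.4733, 0.04, 0.061], [0.4729, -0.0163, 0.061]]
contacts [array([0.5288, 0.0117, 0.021 ]), array([0.517 , 0.0117, 0.021 ]), array([0.5053, 0.0118, 0.021 ])]
rollers [array([0.5551, 0.0109, 0.045 ]), array([0.548 , 0.0109, 0.045 ]), array([0.4858, 0.0113, 0.045 ]), array([0.4779, 0.0114, 0.045 ])]
```

View pics/crop1.png

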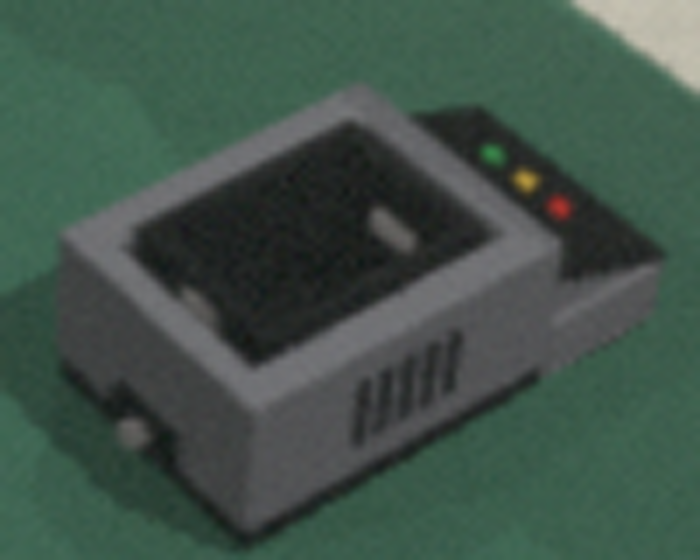

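Charger geometry agrees with the given sizes to within about 2 %. The lid screws sit at the pack lid positions and the scene view agrees. I'll grip along each pack's own y, TCP about 58 mm above the pack's underside, starting with the -y pack.

```bash
cat >> h.py <<'E'
def plan(P,yaw,n,dz0=None):
    o=ctrl.get_obs();p=o["ee_pos"];y=o["eef_rot"][2];dy=(yaw-y+np.pi)%(2*np.pi)-np.pi
    d=(np.array(P)-p)/n
    print("from",p.round(4),round(y,4),"rpy",o["eef_rot"].round(4))
    for i in range(n):
        c,s=np.cos(y),np.sin(y)
        print([round(float(v),4) for v in(c*d[0]+s*d[1],s*d[0]-c*d[1],-d[2],0,0,-dy/n)]); y+=dy/n
E
python3 - <<'E'
from h import *
plan([.547,-.291,.19],-.573,12)
print(at("top",(441,304),.005),at("top",(160,231),.02),at("top",(518,250),.09),at("top",(478,198),.09))
E
```

```text
from [ 0.1317 -0.5338  0.2049] 0.2418 rpy [-3.1406e+00 -1.0000e-04  2.4180e-01]
[0.0384, -0.0114, 0.0012, 0.0, 0.0, 0.0679]
[0.0376, -0.0139, 0.0012, 0.0, 0.0, 0.0679]
[0.0366, -0.0165, 0.0012, 0.0, 0.0, 0.0679]
[0.0354, -0.0189, 0.0012, 0.0, 0.0, 0.0679]
[0.034, -0.0213, 0.0012, 0.0, 0.0, 0.0679]
[0.0325, -0.0235, 0.0012, 0.0, 0.0, 0.0679]
[0.0308, -0.0257, 0.0012, 0.0, 0.0, 0.0679]
[0.029, -0.0277, 0.0012, 0.0, 0.0, 0.0679]
[0.027, -0.0296, 0.0012, 0.0, 0.0, 0.0679]
[0.025, -0.0314, 0.0012, 0.0, 0.0, 0.0679]
[0.0228, -0.033, 0.0012, 0.0, 0.0, 0.0679]
[0.0205, -0.0345, 0.0012, 0.0, 0.0, 0.0679]
[ 0.4659 -0.256   0.005 ] [0.6177 0.3121 0.02  ] [ 0.568  -0.3849  0.09  ] [ 0.6675 -0.3121  0.09  ]
```

Call:
jog_arm(motion=[[0.0384,-0.0114,0.001,0,0,0.068,1],[0.0376,-0.0139,0.001,0,0,0.068,1],[0.0366,-0.0165,0.001,0,0,0.068,1],[0.0354,-0.0189,0.001,0,0,0.068,1],[0.034,-0.0213,0.001,0,0,0.068,1]])

```text
time_s: 0.6
ee_pos: [0.306, -0.4317, 0.2002]
eef_rot: [-3.141, 0.0, -0.101]
force: [-0.4, -1.2, -0.8]
grip_width: 0.094
grip_force: 0.0
```

Call:
jog_arm(motion=[[0.0325,-0.0235,0.001,0,0,0.068,1],[0.0308,-0.0257,0.001,0,0,0.068,1],[0.029,-0.0277,0.001,0,0,0.068,1],[0.027,-0.0296,0.001,0,0,0.068,1],[0.025,-0.0314,0.001,0,0,0.068,1]])

```text
time_s: 1.1
ee_pos: [0.4792, -0.3305, 0.1951]
eef_rot: [-3.141, 0.001, -0.441]
force: [-0.5, -0.7, -0.5]
grip_width: 0.0937
grip_force: 0.0
```

Call:
jog_arm(motion=[[0.0228,-0.033,0.001,0,0,0.068,1],[0.0205,-0.0345,0.001,0,0,0.068,1],[0,0,0,0,0,0,1],[0,0,0,0,0,0,1]])

```text
time_s: 1.5
ee_pos: [0.5473, -0.2907, 0.1927]
eef_rot: [3.141, 0.001, -0.572]
force: [0.3, -0.1, -0.3]
grip_width: 0.0941
grip_force: 0.0
```

Run:
```python
from h import *
plan([.547,-.291,.061],-.573,5)
```

```text
from [ 0.5473 -0.2907  0.1927] -0.5722 rpy [ 3.1414e+00  1.3000e-03 -5.7220e-01]
[-0.0, 0.0001, 0.0263, 0.0, 0.0, 0.0002]
[-0.0, 0.0001, 0.0263, 0.0, 0.0, 0.0002]
[-0.0, 0.0001, 0.0263, 0.0, 0.0, 0.0002]
[-0.0, 0.0001, 0.0263, 0.0, 0.0, 0.0002]
[-0.0, 0.0001, 0.0263, 0.0, 0.0, 0.0002]
```

Call:
jog_arm(motion=[[0,0,0.0265,0,0,0,1],[0,0,0.0265,0,0,0,1],[0,0,0.0265,0,0,0,1],[0,0,0.0265,0,0,0,1],[0,0,0.0255,0,0,0,1]])

```text
time_s: 2.0
ee_pos: [0.546, -0.2922, 0.061]
eef_rot: [3.141, 0.0, -0.575]
force: [0.2, -0.5, -0.2]
grip_width: 0.0943
grip_force: 0.0
```

Call:
jog_arm(motion=[[0,0,0,0,0,0,-1],[0,0,0,0,0,0,-1],[0,0,0,0,0,0,-1],[0,0,0,0,0,0,-1],[0,0,0,0,0,0,-1]], squeeze=25)

```text
time_s: 2.5
ee_pos: [0.5476, -0.2915, 0.0629]
eef_rot: [-3.142, -0.001, -0.574]
force: [0.6, 1.1, 0.8]
grip_width: 0.0575
grip_force: 0.0
```

Call:
jog_arm(motion=[[0,0,0,0,0,0,-1],[0,0,0,0,0,0,-1],[0,0,0,0,0,0,-1]])

```text
time_s: 2.8
ee_pos: [0.5474, -0.2912, 0.0622]
eef_rot: [3.142, -0.0, -0.574]
force: [-0.7, 0.3, 1.5]
grip_width: 0.0423
grip_force: 25.0
```

Call:
jog_arm(motion=[[0,0,-0.008,0,0,0,-1],[0,0,-0.012,0,0,0,-1],[0,0,-0.012,0,0,0,-1],[0,0,-0.008,0,0,0,-1],[0,0,0,0,0,0,-1]])

```text
time_s: 3.3
ee_pos: [0.5479, -0.2916, 0.1038]
eef_rot: [-3.142, -0.003, -0.574]
force: [-0.4, 0.9, -1.0]
grip_width: 0.0419
grip_force: 25.0
```

Call:
jog_arm(motion=[[0,0,0,0,0,0,-1],[0,0,0,0,0,0,-1],[0,0,0,0,0,0,-1],[0,0,0,0,0,0,-1],[0,0,0,0,0,0,-1]])

```text
time_s: 3.8
ee_pos: [0.5472, -0.2912, 0.1017]
eef_rot: [-3.142, 0.0, -0.574]
force: [0.1, 0.2, -1.2]
grip_width: 0.0418
grip_force: 25.0
```

Call:
jog_arm(motion=[[0,0,0,0,0,0,-1],[0,0,0,0,0,0,-1]])

```text
time_s: 4.0
ee_pos: [0.5473, -0.2912, 0.1019]
eef_rot: [-3.142, 0.0, -0.574]
force: [-0.7, -0.3, -1.2]
grip_width: 0.0418
grip_force: 25.0
```

Run:
```python
from h import *
cv2.imwrite("pics/s1.png",cv2.resize(ctrl.camera("scene")[100:260,160:360,::-1],None,fx=3.5,fy=3.5))
F=[]
for i in range(8): ctrl.camera("top");F.append(ctrl.get_obs()["force"])
print(np.mean(F,0),np.std(F,0))
```

```text
[ 0.2958037   0.08259492 -1.66050474] [0.53024198 0.36143194 0.33776735]
```

View pics/s1.png

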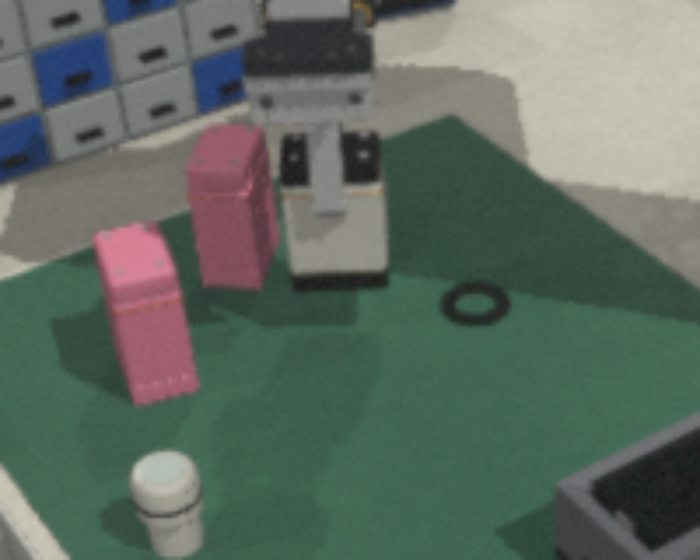

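The pack is in the grip, upright and clear of the mat, and the pink boxes are untouched. The load is about 1.2 N, so this is the empty case. I'll put it back.

Call:
jog_arm(motion=[[0,0,0.012,0,0,0,-1],[0,0,0.012,0,0,0,-1],[0,0,0.008,0,0,0,-1],[0,0,0.004,0,0,0,-1],[0,0,0.0025,0,0,0,-1]])

```text
time_s: 4.95
ee_pos: [0.5472, -0.2912, 0.0628]
eef_rot: [3.142, 0.001, -0.574]
force: [0.6, -0.3, -1.6]
grip_width: 0.0421
grip_force: 25.0
```

Call:
jog_arm(motion=[[0,0,0.001,0,0,0,-1],[0,0,0.0005,0,0,0,-1],[0,0,0,0,0,0,-1],[0,0,0,0,0,0,-1]])

```text
time_s: 5.35
ee_pos: [0.5474, -0.2913, 0.0622]
eef_rot: [-3.142, -0.0, -0.574]
force: [-0.2, 0.6, -1.2]
grip_width: 0.0419
grip_force: 25.0
```

Call:
jog_arm(motion=[[0,0,0.0005,0,0,0,-1],[0,0,0.0004,0,0,0,-1],[0,0,0,0,0,0,-1],[0,0,0,0,0,0,-1]])

```text
time_s: 5.75
ee_pos: [0.5476, -0.2913, 0.0621]
eef_rot: [-3.142, -0.001, -0.574]
force: [-2.4, 3.5, 7.6]
grip_width: 0.042
grip_force: 25.0
```

Contact with the mat. I'll open, rise, and head to the other pack.

Call:
jog_arm(motion=[[0,0,-0.0005,0,0,0,-1],[0,0,0,0,0,0,1],[0,0,0,0,0,0,1],[0,0,0,0,0,0,1],[0,0,0,0,0,0,1]])

```text
time_s: 6.25
ee_pos: [0.5472, -0.2912, 0.0614]
eef_rot: [3.142, 0.0, -0.574]
force: [-0.2, 0.3, 0.2]
grip_width: 0.0705
grip_force: 0.0
```

Call:
jog_arm(motion=[[0,0,0,0,0,0,1],[0,0,0,0,0,0,1],[0,0,0,0,0,0,1],[0,0,0,0,0,0,1],[0,0,-0.01,0,0,0,1]])

```text
time_s: 6.75
ee_pos: [0.5467, -0.2908, 0.0707]
eef_rot: [3.142, 0.002, -0.574]
force: [-0.5, -0.1, -0.3]
grip_width: 0.0939
grip_force: 0.0
```

Call:
jog_arm(motion=[[0,0,-0.025,0,0,0,1],[0,0,-0.035,0,0,0,1],[0,0,-0.035,0,0,0,1],[0,0,-0.03,0,0,0,1],[0,0,0,0,0,0,1]])

```text
time_s: 7.25
ee_pos: [0.5486, -0.292, 0.2021]
eef_rot: [-3.141, -0.008, -0.574]
force: [-0.4, -0.4, 0.1]
grip_width: 0.0938
grip_force: 0.0
```

Run:
```python
from h import *
plan([.540,.326,.19],.095,15)
o,t=ctrl.get_obs(),ctrl.camera("top");cv2.imwrite("pics/t2.png",t[:,:,::-1]);print(o["force"],o["grip_width"])
```

```text
from [ 0.5486 -0.292   0.2021] -0.5742 rpy [-3.1414 -0.0078 -0.5742]
[-0.0229, -0.0343, 0.0008, 0.0, 0.0, -0.0446]
[-0.0213, -0.0353, 0.0008, 0.0, 0.0, -0.0446]
[-0.0197, -0.0362, 0.0008, 0.0, 0.0, -0.0446]
[-0.0181, -0.037, 0.0008, 0.0, 0.0, -0.0446]
[-0.0164, -0.0378, 0.0008, 0.0, 0.0, -0.0446]
[-0.0147, -0.0385, 0.0008, 0.0, 0.0, -0.0446]
[-0.013, -0.0391, 0.0008, 0.0, 0.0, -0.0446]
[-0.0112, -0.0396, 0.0008, 0.0, 0.0, -0.0446]
[-0.0094, -0.0401, 0.0008, 0.0, 0.0, -0.0446]
[-0.0076, -0.0405, 0.0008, 0.0, 0.0, -0.0446]
[-0.0058, -0.0408, 0.0008, 0.0, 0.0, -0.0446]
[-0.004, -0.041, 0.0008, 0.0, 0.0, -0.0446]
[-0.0022, -0.0411, 0.0008, 0.0, 0.0, -0.0446]
[-0.0003, -0.0412, 0.0008, 0.0, 0.0, -0.0446]
[0.0015, -0.0412, 0.0008, 0.0, 0.0, -0.0446]
[-0.37075847 -0.43768821  0.13470026] 0.0938329794464047
```

Call:
jog_arm(motion=[[-0.0229,-0.0343,0,0,0,-0.0446,1],[-0.0213,-0.0353,0,0,0,-0.0446,1],[-0.0197,-0.0362,0,0,0,-0.0446,1],[-0.0181,-0.037,0,0,0,-0.0446,1],[-0.0164,-0.0378,0,0,0,-0.0446,1]])

```text
time_s: 7.8
ee_pos: [0.5437, -0.0835, 0.1956]
eef_rot: [3.141, 0.002, -0.35]
force: [1.1, 0.4, 0.5]
grip_width: 0.0943
grip_force: 0.0
```

Call:
jog_arm(motion=[[-0.0147,-0.0385,0,0,0,-0.0446,1],[-0.013,-0.0391,0,0,0,-0.0446,1],[-0.0112,-0.0396,0,0,0,-0.0446,1],[-0.0094,-0.0401,0,0,0,-0.0446,1],[-0.0076,-0.0405,0,0,0,-0.0446,1]])

```text
time_s: 8.3
ee_pos: [0.5409, 0.1224, 0.1957]
eef_rot: [3.141, 0.001, -0.126]
force: [0.9, 0.5, 0.3]
grip_width: 0.0937
grip_force: 0.0
```

Call:
jog_arm(motion=[[-0.0058,-0.0408,0,0,0,-0.0446,1],[-0.004,-0.041,0,0,0,-0.0446,1],[-0.0022,-0.0411,0,0,0,-0.0446,1],[-0.0003,-0.0412,0,0,0,-0.0446,1],[0.0015,-0.0412,0,0,0,-0.0446,1]])

```text
time_s: 8.8
ee_pos: [0.5382, 0.3283, 0.1955]
eef_rot: [3.141, 0.002, 0.097]
force: [0.9, -0.2, 0.4]
grip_width: 0.0943
grip_force: 0.0
```

Call:
jog_arm(motion=[[0,0,0,0,0,0,1],[0,0,0,0,0,0,1]])

```text
time_s: 9.0
ee_pos: [0.5383, 0.3271, 0.1953]
eef_rot: [3.141, 0.002, 0.096]
force: [-0.1, 0.5, -0.9]
grip_width: 0.0939
grip_force: 0.0
```

Run:
```python
from h import *
plan([.540,.326,.062],.095,5)
t=ctrl.camera("top")[:,:,::-1]
cv2.imwrite("pics/t3.png",cv2.resize(t[220:320,420:560],None,fx=5,fy=5,interpolation=cv2.INTER_CUBIC))
```

```text
from [0.5383 0.3271 0.1953] 0.0959 rpy [3.1407e+00 1.9000e-03 9.5900e-02]
[0.0003, 0.0002, 0.0267, 0.0, 0.0, 0.0002]
[0.0003, 0.0002, 0.0267, 0.0, 0.0, 0.0002]
[0.0003, 0.0002, 0.0267, 0.0, 0.0, 0.0002]
[0.0003, 0.0002, 0.0267, 0.0, 0.0, 0.0002]
[0.0003, 0.0002, 0.0267, 0.0, 0.0, 0.0002]
```

View pics/t3.png

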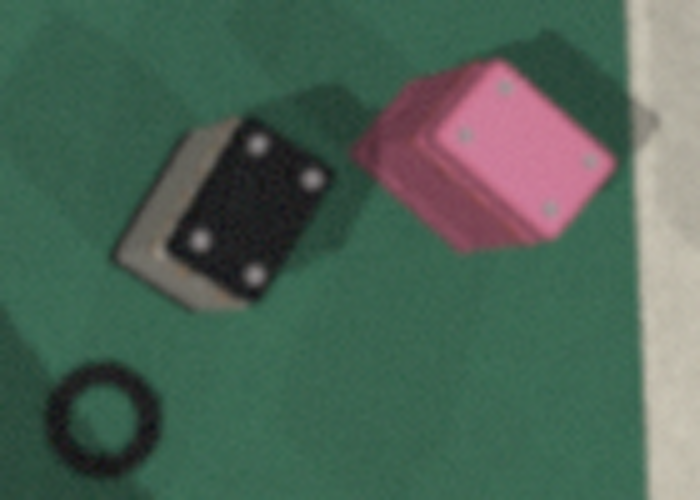

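The empty case stands upright where it was, with its lid at about crop (250,208); ring and pink box are undisturbed. Now the other pack.

Call:
jog_arm(motion=[[0.0003,0,0.0267,0,0,0,1],[0.0003,0,0.0267,0,0,0,1],[0.0003,0,0.0267,0,0,0,1],[0.0003,0,0.0267,0,0,0,1],[0.0003,0,0.0257,0,0,0,1]])

```text
time_s: 9.55
ee_pos: [0.5405, 0.3253, 0.0629]
eef_rot: [3.141, 0.0, 0.093]
force: [0.5, 1.2, -0.4]
grip_width: 0.0941
grip_force: 0.0
```

Call:
jog_arm(motion=[[0,0,0,0,0,0,-1],[0,0,0,0,0,0,-1],[0,0,0,0,0,0,-1],[0,0,0,0,0,0,-1],[0,0,0,0,0,0,-1]], squeeze=40)

```text
time_s: 10.05
ee_pos: [0.5407, 0.327, 0.0651]
eef_rot: [-3.141, -0.001, 0.095]
force: [-0.2, -0.3, 0.2]
grip_width: 0.0572
grip_force: 0.0
```

Call:
jog_arm(motion=[[0,0,0,0,0,0,-1],[0,0,0,0,0,0,-1],[0,0,0,0,0,0,-1],[0,0,0,0,0,0,-1]])

```text
time_s: 10.45
ee_pos: [0.5404, 0.327, 0.0643]
eef_rot: [-3.141, -0.0, 0.095]
force: [-1.0, 0.5, 2.6]
grip_width: 0.0417
grip_force: 40.0
```

Call:
jog_arm(motion=[[0,0,-0.008,0,0,0,-1],[0,0,-0.012,0,0,0,-1],[0,0,-0.012,0,0,0,-1],[0,0,-0.008,0,0,0,-1],[0,0,0,0,0,0,-1]])

```text
time_s: 10.95
ee_pos: [0.541, 0.3272, 0.1059]
eef_rot: [-3.141, -0.002, 0.095]
force: [0.6, -0.4, -4.2]
grip_width: 0.0419
grip_force: 40.0
```

Call:
jog_arm(motion=[[0,0,0,0,0,0,-1],[0,0,0,0,0,0,-1],[0,0,0,0,0,0,-1]])

```text
time_s: 11.25
ee_pos: [0.5401, 0.3268, 0.1035]
eef_rot: [3.141, 0.001, 0.095]
force: [-0.2, -0.8, -4.7]
grip_width: 0.0417
grip_force: 40.0
```

It weighs about 4.5 N, so this is the heavy one. Carry it to hover above the charger.

Run:
```python
from h import *
plan([.517,.0114,.145],-.014,10)
```

```text
from [0.5401 0.3268 0.1035] 0.0948 rpy [3.1412e+00 9.0000e-04 9.4800e-02]
[-0.0053, 0.0312, -0.0042, 0.0, 0.0, 0.0109]
[-0.005, 0.0312, -0.0042, 0.0, 0.0, 0.0109]
[-0.0046, 0.0313, -0.0042, 0.0, 0.0, 0.0109]
[-0.0043, 0.0313, -0.0042, 0.0, 0.0, 0.0109]
[-0.0039, 0.0314, -0.0042, 0.0, 0.0, 0.0109]
[-0.0036, 0.0314, -0.0042, 0.0, 0.0, 0.0109]
[-0.0032, 0.0315, -0.0042, 0.0, 0.0, 0.0109]
[-0.0029, 0.0315, -0.0042, 0.0, 0.0, 0.0109]
[-0.0026, 0.0315, -0.0042, 0.0, 0.0, 0.0109]
[-0.0022, 0.0315, -0.0042, 0.0, 0.0, 0.0109]
```

Call:
jog_arm(motion=[[-0.0053,0.0312,-0.01,0,0,0.011,-1],[-0.005,0.0312,-0.01,0,0,0.011,-1],[-0.0046,0.0313,-0.01,0,0,0.011,-1],[-0.0043,0.0313,-0.0115,0,0,0.011,-1],[-0.0039,0.0314,0,0,0,0.011,-1]])

```text
time_s: 11.75
ee_pos: [0.529, 0.1682, 0.1469]
eef_rot: [-3.141, -0.002, 0.039]
force: [-0.2, -1.3, -3.9]
grip_width: 0.042
grip_force: 40.0
```

Call:
jog_arm(motion=[[-0.0036,0.0314,0,0,0,0.011,-1],[-0.0032,0.0315,0,0,0,0.011,-1],[-0.0029,0.0315,0,0,0,0.011,-1],[-0.0026,0.0315,0,0,0,0.011,-1],[-0.0022,0.0315,0,0,0,0.011,-1]])

```text
time_s: 12.25
ee_pos: [0.5166, 0.0103, 0.1454]
eef_rot: [-3.142, 0.0, -0.016]
force: [1.0, 1.0, -3.3]
grip_width: 0.0415
grip_force: 40.0
```

Call:
jog_arm(motion=[[0,0,0,0,0,0,-1],[0,0,0,0,0,0,-1],[0,0,0,0,0,0,-1]])

```text
time_s: 12.55
ee_pos: [0.517, 0.0122, 0.1455]
eef_rot: [-3.141, 0.0, -0.015]
force: [-0.3, 0.4, -3.1]
grip_width: 0.0417
grip_force: 40.0
```

Run:
```python
from h import *
o=ctrl.get_obs();print(o["ee_pos"],o["eef_rot"],o["force"])
s=ctrl.camera("scene")[:,:,::-1];cv2.imwrite("pics/s4f.png",s)
cv2.imwrite("pics/s4.png",cv2.resize(s[170:285,305:415],None,fx=5,fy=5,interpolation=cv2.INTER_CUBIC))
t=ctrl.camera("top")[:,:,::-1];cv2.imwrite("pics/t4f.png",t)
cv2.imwrite("pics/t4.png",np.hstack([cv2.resize(s[170:285,305:415],(550,575),interpolation=cv2.INTER_CUBIC)[:,:], cv2.resize(t[235:340,285:330],(246,575),interpolation=cv2.INTER_CUBIC)]))
```

```text
[0.517021   0.01220318 0.14547227] [-3.14139177e+00  1.42245413e-04 -1.46140851e-02] [-0.32315945  0.37154434 -3.09029379]
```

View pics/t4.png

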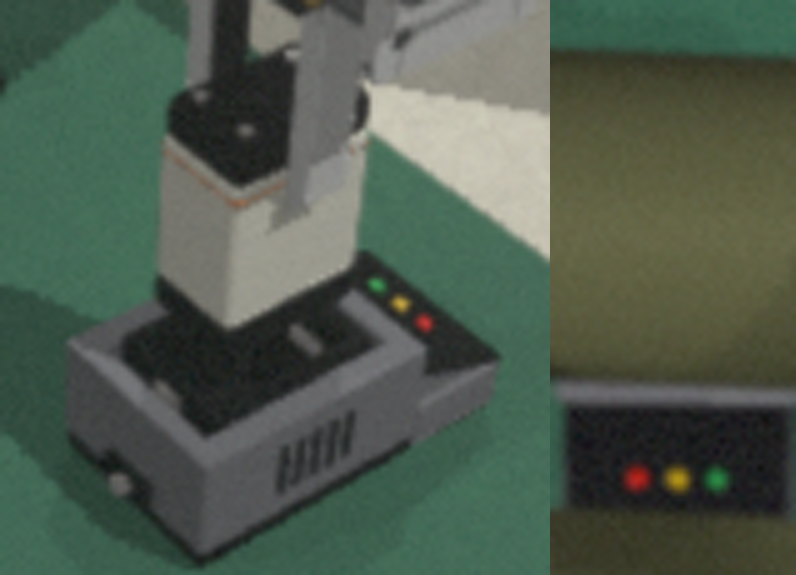

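The pack hangs square over the cup. Vertical edges in the crop: pack at about x=160, 235 and 358, charger housing top corners at about (68,340), (205,465), (425,347). I'll fit both in the same view to get their relative offset.

Run:
```python
from h import *
from scipy.optimize import least_squares as ls
g=lambda x,y:np.array([305+(x+.5)/5-.5,170+(y+.5)/5-.5])
def fit(pts,hx,hy,x0,zs=None,yaw=-.0146):
    c,s=np.cos(yaw),np.sin(yaw)
    def r(v):
        o=[]
        for i,(sx,sy,q) in enumerate(pts):
            z=v[2+i] if zs is None else zs[i]
            X=[v[0]+c*sx*hx-s*sy*hy,v[1]+s*sx*hx+c*sy*hy,z]
            m=ctrl.camera_model("scene")
            o+=list(cv2.projectPoints(np.array([X]),m["rvec"],m["tvec"],m["intrinsics"],np.array([m["k1"],0,0,0,0]))[0][0,0]-g(*q))
        return o
    R=ls(r,x0+([.14]*len(pts) if zs is None else []),x_scale=.01);print(R.x.round(4),np.round(R.fun,2))
fit([(1,-1,(164,160)),(1,-1,(157,275)),(1,1,(239,205)),(1,1,(233,328)),(-1,1,(366,160)),(-1,1,(353,262))],.031,.021,[.517,.012])
fit([(1,-1,(68,341)),(1,1,(205,465)),(-1,1,(425,347))],.054,.042,[.516,.011],[.061]*3)
```

```text
[ 0.498  -0.0066  0.1284  0.0725  0.135   0.0763  0.1268  0.0771] [ 0.1   0.    0.37  0.02  0.01  0.   -0.75 -0.06  0.15  0.02  0.15  0.02]
[0.5179 0.0119] [-0.44 -0.55  0.15  0.52  0.28 -0.09]
```

Call:
jog_arm(motion=[[0,0.0004,0.006,0,0,0,-1],[0,0,0.006,0,0,0,-1],[0,0,0.004,0,0,0,-1],[0,0,0,0,0,0,-1],[0,0,0,0,0,0,-1]])

```text
time_s: 13.15
ee_pos: [0.517, 0.0112, 0.1294]
eef_rot: [-3.142, 0.0, -0.015]
force: [0.4, 0.3, -3.6]
grip_width: 0.0418
grip_force: 40.0
```

Call:
jog_arm(motion=[[0,0,0.001,0,0,0,-1],[0,0,0.001,0,0,0,-1],[0,0,0.0005,0,0,0,-1],[0,0,0.0005,0,0,0,-1],[0,0,0,0,0,0,-1]])

```text
time_s: 13.65
ee_pos: [0.517, 0.0111, 0.1265]
eef_rot: [3.142, 0.0, -0.015]
force: [0.9, 0.0, -3.2]
grip_width: 0.0416
grip_force: 40.0
```

Call:
jog_arm(motion=[[0,0,0.0005,0,0,0,-1],[0,0,0.0005,0,0,0,-1],[0,0,0,0,0,0,-1]])

```text
time_s: 13.95
ee_pos: [0.517, 0.0112, 0.1255]
eef_rot: [-3.142, 0.0, -0.015]
force: [0.2, -0.0, -3.1]
grip_width: 0.0418
grip_force: 40.0
```

Call:
jog_arm(motion=[[0,0,0.0005,0,0,0,-1],[0,0,0.0005,0,0,0,-1],[0,0,0,0,0,0,-1]])

```text
time_s: 14.25
ee_pos: [0.517, 0.0112, 0.1245]
eef_rot: [-3.142, 0.0, -0.015]
force: [0.2, 0.6, -3.6]
grip_width: 0.042
grip_force: 40.0
```

Call:
jog_arm(motion=[[0,0,0.0005,0,0,0,-1],[0,0,0,0,0,0,-1]])

```text
time_s: 14.45
ee_pos: [0.517, 0.0112, 0.124]
eef_rot: [-3.142, 0.0, -0.015]
force: [0.1, 1.3, -4.2]
grip_width: 0.0418
grip_force: 40.0
```

Call:
jog_arm(motion=[[0,0,0.0005,0,0,0,-1],[0,0,0.0005,0,0,0,-1],[0,0,0.0005,0,0,0,-1],[0,0,0,0,0,0,-1]])

```text
time_s: 14.85
ee_pos: [0.517, 0.0112, 0.1225]
eef_rot: [-3.142, 0.0, -0.015]
force: [0.1, 0.1, -4.1]
grip_width: 0.0416
grip_force: 40.0
```

Call:
jog_arm(motion=[[0,0,0.0005,0,0,0,-1],[0,0,0.0005,0,0,0,-1],[0,0,0.0005,0,0,0,-1],[0,0,0,0,0,0,-1]])

```text
time_s: 15.25
ee_pos: [0.517, 0.0112, 0.121]
eef_rot: [-3.142, 0.0, -0.015]
force: [-0.4, 1.0, -4.8]
grip_width: 0.0414
grip_force: 40.0
```

No contact, with the underside about 5 mm below the rim plane, so it is in the mouth. Continue down.

Call:
jog_arm(motion=[[0,0,0.001,0,0,0,-1],[0,0,0.001,0,0,0,-1],[0,0,0.001,0,0,0,-1],[0,0,0.001,0,0,0,-1],[0,0,0,0,0,0,-1]])

```text
time_s: 15.75
ee_pos: [0.517, 0.0112, 0.1169]
eef_rot: [-3.142, 0.0, -0.015]
force: [-0.4, 0.1, -3.9]
grip_width: 0.042
grip_force: 40.0
```

Call:
jog_arm(motion=[[0,0,0.001,0,0,0,-1],[0,0,0.001,0,0,0,-1],[0,0,0.001,0,0,0,-1],[0,0,0.001,0,0,0,-1],[0,0,0,0,0,0,-1]])

```text
time_s: 16.25
ee_pos: [0.5169, 0.0112, 0.1129]
eef_rot: [-3.142, 0.0, -0.015]
force: [-0.2, 1.2, -4.3]
grip_width: 0.0417
grip_force: 40.0
```

Call:
jog_arm(motion=[[0,0,0.001,0,0,0,-1],[0,0,0.001,0,0,0,-1],[0,0,0.001,0,0,0,-1],[0,0,0.001,0,0,0,-1],[0,0,0,0,0,0,-1]])

```text
time_s: 16.75
ee_pos: [0.5173, 0.0112, 0.1093]
eef_rot: [-3.142, -0.001, -0.015]
force: [1.7, 1.2, 2.3]
grip_width: 0.0418
grip_force: 40.0
```

Call:
jog_arm(motion=[[0,0,0.0005,0,0,0,-1],[0,0,0.0005,0,0,0,-1],[0,0,0,0,0,0,-1]])

```text
time_s: 17.05
ee_pos: [0.5172, 0.0111, 0.1082]
eef_rot: [3.142, -0.0, -0.015]
force: [1.4, 1.8, 3.2]
grip_width: 0.0421
grip_force: 40.0
```

Call:
jog_arm(motion=[[0,0,0.0005,0,0,0,-1],[0,0,0.0005,0,0,0,-1],[0,0,0,0,0,0,-1]])

```text
time_s: 17.35
ee_pos: [0.517, 0.0112, 0.1069]
eef_rot: [-3.142, 0.0, -0.015]
force: [1.8, 1.9, 3.6]
grip_width: 0.0415
grip_force: 40.0
```

Call:
jog_arm(motion=[[0,0,0.001,0,0,0,-1],[0,0,0.001,0,0,0,-1],[0,0,0.001,0,0,0,-1],[0,0,0.001,0,0,0,-1],[0,0,0,0,0,0,-1]])

```text
time_s: 17.85
ee_pos: [0.5168, 0.0112, 0.1027]
eef_rot: [-3.142, 0.001, -0.015]
force: [2.1, 2.3, 0.2]
grip_width: 0.0417
grip_force: 40.0
```

Call:
jog_arm(motion=[[0,0,0.001,0,0,0,-1],[0,0,0.001,0,0,0,-1],[0,0,0.001,0,0,0,-1],[0,0,0.001,0,0,0,-1],[0,0,0,0,0,0,-1]])

```text
time_s: 18.35
ee_pos: [0.5169, 0.0112, 0.0989]
eef_rot: [-3.142, 0.0, -0.015]
force: [2.9, 2.8, 0.4]
grip_width: 0.0414
grip_force: 40.0
```

Call:
jog_arm(motion=[[0.0003,-0.0003,0.001,0,0,0,-1],[0,0,0.001,0,0,0,-1],[0,0,0.001,0,0,0,-1],[0,0,0.001,0,0,0,-1],[0,0,0,0,0,0,-1]])

```text
time_s: 18.85
ee_pos: [0.5171, 0.0114, 0.0948]
eef_rot: [3.141, 0.001, -0.015]
force: [1.2, -0.6, -1.0]
grip_width: 0.0416
grip_force: 40.0
```

Call:
jog_arm(motion=[[0,0,0.001,0,0,0,-1],[0,0,0.001,0,0,0,-1],[0,0,0.001,0,0,0,-1],[0,0,0.001,0,0,0,-1],[0,0,0,0,0,0,-1]])

```text
time_s: 19.35
ee_pos: [0.5172, 0.0115, 0.0908]
eef_rot: [-3.142, 0.0, -0.015]
force: [0.9, -0.9, -1.0]
grip_width: 0.0423
grip_force: 40.0
```

Call:
jog_arm(motion=[[0,0,0.001,0,0,0,-1],[0,0,0.001,0,0,0,-1],[0,0,0.001,0,0,0,-1],[0,0,0.001,0,0,0,-1],[0,0,0,0,0,0,-1]])

```text
time_s: 19.85
ee_pos: [0.5172, 0.0115, 0.0868]
eef_rot: [-3.142, 0.0, -0.015]
force: [0.5, 0.5, -1.2]
grip_width: 0.0417
grip_force: 40.0
```

Call:
jog_arm(motion=[[0,0,0.001,0,0,0,-1],[0,0,0.001,0,0,0,-1],[0,0,0.001,0,0,0,-1],[0,0,0.001,0,0,0,-1],[0,0,0,0,0,0,-1]])

```text
time_s: 20.35
ee_pos: [0.5172, 0.0115, 0.0829]
eef_rot: [-3.142, 0.0, -0.015]
force: [0.4, 0.1, -1.5]
grip_width: 0.0418
grip_force: 40.0
```

Call:
jog_arm(motion=[[0,0,0.0005,0,0,0,-1],[0,0,0.0005,0,0,0,-1],[0,0,0.0005,0,0,0,-1],[0,0,0.0005,0,0,0,-1],[0,0,0,0,0,0,-1]])

```text
time_s: 20.85
ee_pos: [0.5173, 0.0114, 0.081]
eef_rot: [3.142, -0.0, -0.015]
force: [-0.1, 0.4, 2.4]
grip_width: 0.0418
grip_force: 40.0
```

Call:
jog_arm(motion=[[0,0,0.0005,0,0,0,-1],[0,0,0.0005,0,0,0,-1],[0,0,0,0,0,0,-1]])

```text
time_s: 21.15
ee_pos: [0.5174, 0.0114, 0.08]
eef_rot: [-3.142, -0.0, -0.015]
force: [0.8, -0.2, 1.7]
grip_width: 0.0418
grip_force: 40.0
```

Call:
jog_arm(motion=[[0,0,0.0005,0,0,0,-1],[0,0,0.0005,0,0,0,-1],[0,0,0,0,0,0,-1]])

```text
time_s: 21.45
ee_pos: [0.5173, 0.0115, 0.0791]
eef_rot: [3.142, -0.0, -0.015]
force: [0.7, 0.1, 3.2]
grip_width: 0.0419
grip_force: 40.0
```

Call:
jog_arm(motion=[[0,0,0.0004,0,0,0,-1],[0,0,0,0,0,0,-1],[0,0,0,0,0,0,-1]])

```text
time_s: 21.75
ee_pos: [0.5173, 0.0115, 0.0787]
eef_rot: [-3.142, -0.0, -0.015]
force: [-0.4, -0.5, 5.3]
grip_width: 0.0415
grip_force: 40.0
```

Call:
jog_arm(motion=[[0,0,0.0004,0,0,0,-1],[0,0,0,0,0,0,-1],[0,0,0,0,0,0,-1]])

```text
time_s: 22.05
ee_pos: [0.5173, 0.0114, 0.0783]
eef_rot: [-3.142, -0.0, -0.015]
force: [-0.4, -0.1, 4.7]
grip_width: 0.042
grip_force: 40.0
```

Call:
jog_arm(motion=[[0,0,0.0003,0,0,0,-1],[0,0,0,0,0,0,-1],[0,0,0,0,0,0,-1]])

```text
time_s: 22.35
ee_pos: [0.5174, 0.0115, 0.0782]
eef_rot: [3.142, -0.0, -0.015]
force: [-1.2, -0.1, 7.9]
grip_width: 0.0421
grip_force: 40.0
```

Call:
jog_arm(motion=[[0,0,0.0003,0,0,0,-1],[0,0,0,0,0,0,-1],[0,0,0,0,0,0,-1]])

```text
time_s: 22.65
ee_pos: [0.5175, 0.0114, 0.0782]
eef_rot: [3.142, -0.001, -0.015]
force: [-1.8, -0.0, 10.3]
grip_width: 0.0418
grip_force: 40.0
```

It hit a hard stop at TCP z 0.0782 (expected 0.0783), so it is home. I'll relax the push, let go, and rise.

Call:
jog_arm(motion=[[0,0,-0.0004,0,0,0,-1],[0,0,0,0,0,0,1],[0,0,0,0,0,0,1],[0,0,0,0,0,0,1],[0,0,0,0,0,0,1]])

```text
time_s: 23.15
ee_pos: [0.5171, 0.0115, 0.0778]
eef_rot: [-3.142, 0.001, -0.015]
force: [-0.7, -0.7, 0.1]
grip_width: 0.0702
grip_force: 0.0
```

Call:
jog_arm(motion=[[0,0,0,0,0,0,1],[0,0,0,0,0,0,1],[0,0,0,0,0,0,1],[0,0,0,0,0,0,1],[0,0,-0.01,0,0,0,1]])

```text
time_s: 23.65
ee_pos: [0.5166, 0.0115, 0.0874]
eef_rot: [-3.142, 0.002, -0.015]
force: [-0.2, 0.3, 0.4]
grip_width: 0.0937
grip_force: 0.0
```

Call:
jog_arm(motion=[[0,0,-0.025,0,0,0,1],[0,0,-0.035,0,0,0,1],[0,0,-0.035,0,0,0,1],[0,0,-0.02,0,0,0,1],[0,0,0,0,0,0,1]])

```text
time_s: 24.15
ee_pos: [0.5184, 0.0114, 0.2066]
eef_rot: [3.141, -0.006, -0.015]
force: [-0.4, -0.7, -0.5]
grip_width: 0.094
grip_force: 0.0
```

Run:
```python
from h import *
o=ctrl.get_obs();print(o["ee_pos"],o["force"],o["grip_width"])
s=ctrl.camera("scene")[:,:,::-1]
cv2.imwrite("pics/s5.png",cv2.resize(s[130:290,180:420],None,fx=3.3,fy=3.3,interpolation=cv2.INTER_CUBIC))
# predicted lid top corners if home
print([((p-[180,130])*3.3).round() for p in px("scene",[[.517+a*.031,.0115+b*.021,.112] for a,b in((1,-1),(1,1),(-1,1),(-1,-1))])])
```

```text
[0.51836798 0.01141558 0.20656894] [-0.37043205 -0.68611331 -0.53294017] 0.09402460507017557
[array([513., 290.]), array([562., 331.]), array([648., 286.]), array([597., 248.])]
```

View pics/s5.png

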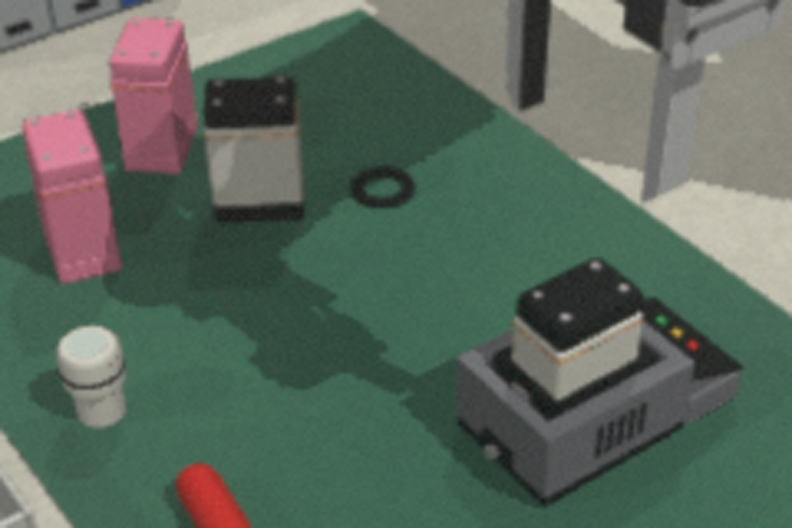

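The pack sits square in the charger, with its lid top at about (578,300) as predicted. The empty case stands upright at (253,150), the gripper is clear, and nothing else has moved. Handing in.

```bash
python3 -c "
from station import ctrl
print(ctrl.hand_in())"
```

```text
the job is handed in; nothing more can be done
None
```

The job is handed in, but no verdict came back: the heavier pack (the one on the +y side by the focus knob) is in the charger down to a hard stop on the cup's floor, and the empty case stands upright on the mat.

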